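Make up two service kits at the parts rack

TASK

Make up two service kits from the parts standing on the bench, finishing the red one first: the red tray gets the white filter in its wide pocket and the brass adapter in its small one; then the yellow tray gets the steel hub in its wide pocket and the blue sleeve in its small one. Every part must stand upright on its pocket's floor, let go. Leave the black filter, the green sleeve and the carton where they are.

Things in the scene. Friction and masses are not known exactly. Their poses are not given: they have to be found in the camera images.
- red_tray: red kit tray, fixed: cardboard rim 188 x 120 mm, 28 mm high, red foam insert (top at 26 mm) with two square grey-floored pockets, floors 6 mm above the tray's underside. Origin: centre of its underside, z up, x along its length. Wide pocket 84 x 84 mm centred at x +34 mm, y 0; small pocket 56 x 56 mm at x -48 mm, y 0. Lies to either side of the stock, turned up to 0.6 rad
- yellow_tray: yellow kit tray, fixed: cardboard rim 188 x 120 mm, 28 mm high, yellow foam insert (top at 26 mm) with two square grey-floored pockets, floors 6 mm above the tray's underside. Origin: centre of its underside, z up, x along its length. Wide pocket 84 x 84 mm centred at x +34 mm, y 0; small pocket 56 x 56 mm at x -48 mm, y 0. Lies to either side of the stock, turned up to 0.6 rad
- white_filter: white spin-on oil filter with an orange and a green band, round, 60 mm diameter (straight from 3 to 78 mm up, shoulder above), 85 mm tall, about 0.35 kg. Stands upright; origin at the centre of its underside, z up along its axis
- brass_adapter: brass adapter, round: upper 30 mm 34 mm in diameter, lower 25 mm 30 mm in diameter; 55 mm tall, about 0.2 kg. Stands upright; origin at the centre of its underside, z up along its axis
- steel_hub: steel hub, a plain thick ring, 60 mm outer and 32 mm inner diameter, 55 mm tall, about 0.6 kg. Stands upright; origin at the centre of its underside, z up along its axis
- blue_sleeve: blue plastic sleeve, a plain tube, 34 mm outer and 20 mm inner diameter, 55 mm tall, about 0.06 kg. Stands upright; origin at the centre of its underside, z up along its axis
- black_filter: black spin-on filter of the same shape and size as the white one (60 mm diameter, 85 mm tall), not wanted: stays where it is. Stands upright; origin at the centre of its underside, z up along its axis
- green_sleeve: green plastic sleeve of the same shape and size as the blue one (34 mm diameter, 55 mm tall), not wanted: stays where it is. Stands upright; origin at the centre of its underside, z up along its axis
- carton: closed cardboard carton, 90 x 160 x 70 mm high (long side along its y), beyond the stock, not wanted: stays where it is. Origin at the centre of its underside, z up
There are look-alikes about, which are no part of the job. Leave any purple look-alike of the red_tray alone. Leave any purple look-alike of the white_filter alone.

How it is judged:
By the outcome, as a careful person would: the job done as asked, in the order asked, and still so for the second after the job is handed in, with the robot touching nothing.
It also fails if it takes over 102 s, if anything falls off the work surface, if the arm or the gripper's body presses on something with over 40 N, if the wrist force passes 120 N, or if a joint passes its speed limit or range.

ROBOT

A 6-joint arm with a two-finger parallel gripper is mounted at the origin on the work surface. World frame = base frame: x ahead of the robot, y to its left, z up, the work surface at z = 0. Lengths are in m, angles in rad, forces in N, time in s.
With the tool pointing down it reaches from about 0.35 to 0.975 m from the base axis. Payload 4.9 kg.
Tool frame: the origin (TCP) lies at the very end of the fingers, on their centre line; the grasp point (between the pads) lies 19 mm behind it (r.pinch_z is the distance from the TCP to the grasp point, in m); z points along the fingers, x is the direction in which the jaws open and shut, and the axes are right-handed (so a half turn about z gives the same grasp; the last joint's range is limited). The gripper opens to 85 mm and grips with 20 to 120 N. Pads are 22 mm wide; open, the fingers measure 114 mm over their backs; the gripper's body (76 mm by 85 mm) begins 54 mm behind the grasp point. The pads swing forward as they close: fully open they stand 13 mm farther back than shut.
Start: joints at [-1.3, 0.053, 1.613, -0, 1.476, -0.119], TCP at [0.237, -0.578, 0.231] pointing down, gripper open.
Joint ranges: [-3.01, 3.01], [-1.01, 2.22], [0.06, 2.58], [-1.02, 4.17], [0.09, 2.62], [-3.14, 3.14]. Speed limits (rad/s): [2.57, 2.57, 3.14, 3.14, 3.14, 3.14].

INTERFACE

Orientations are given as a rotation vector (axis times angle).
In Python, from bench import r gives the robot as it stands. The module is installed in compiled form; this text tells all that it offers.
- The arm moves only by the shell command python3 -m pendant 'ROWS' [FORCE]. ROWS is JSON, one flat list of numbers, 7 for each row, row after row: the closure in counts, from 0 (fully open) to 255 (shut), then the shift along the tool's x, y, z in units of 40 mm (1.0 is 40 mm), then the turn, a rotation vector about the tool's x, y, z in degrees. In form: [grip, x, y, z, ax, ay, az, grip, x, y, z, ax, ay, az, ...]. A call has 1 to 20 rows; each row shifts and turns the commanded pose from where the row before left it, along the tool's axes as they then stand; what a row does not reach is not made up. A row lasts 1/10 s, in which the tool goes at most 50 mm and 8.59 degrees, less where a joint would pass 70% of its speed; a pose out of reach is approached as far as the arm can. A call is refused whole if a number of a shift passes 1 or a number of a turn 8.59, either way. A call with a gripper value outside its range is refused whole. The fingers move at their own pace and stop on an object; FORCE is the grip in N (left out, the last holds). Time passes only in rows, so rows that do not move let the fingers close. It gives the time, the measured TCP pose, the force and the opening at its end, in the units of the state.
- r.observe(): the state, without advancing time (a new reading comes with each control period).
- r.grab_frame(name): name is "side" or "top"; returns the picture (480x640x3 uint8, red, green, blue); there is no depth.
- r.get_calibration(name): a dict with "K" (3x3 intrinsics, pixels), "R" (3x3) and "t" (3): a world point X has camera coordinates R X + t. Camera axes: x right, y down, z forward; pixel columns grow to the right and rows downward; lengths in m; the calibration is good to about 2 mm. A picture is of the moment at which its call begins. get_calibration takes no time and is no camera call.
- r.sign_off(): hands the job in, once; it reports no verdict.
The state is a dict: "t": time; "joint_pos": joint angles; "joint_vel": joint speeds; "tau": joint torques, N m; "ee_pos": TCP position; "tcp_rot": TCP orientation; "wrist_force": force on the tool from outside, world axes, zero at the start; "ft_torque": the same for the moment, N m; "finger_gap": finger opening in m.
Only numpy, scipy, OpenCV 4.12 (cv2) and the standard library are available. Lean on these libraries where they do the work, as an engineer would, in place of code of your own. Each camera call takes 0.05 s, during which the arm holds its last target. There are 200 camera calls.

## Working session

There is one attempt and no reset: what is moved stays moved. The work goes in short steps, Python scripts to look and compute and a shell command to move; the robot and the scene stay as the last step left them, time stands still between calls to the robot, and variables do not carry over. Pictures are saved under pics/ and viewed, about 12 in all and at most 16, crops included, and the job is handed in when it is done.

```bash
mkdir -p pics; python3 - <<'E'
from bench import r
import cv2,numpy as np
for n in("top","side"):
    im=r.grab_frame(n); cv2.imwrite(f"pics/{n}0.png",im[:,:,::-1]); c=r.get_calibration(n); print(n,c["K"].tolist(),np.round(c["R"],3).tolist(),c["t"], -c["R"].T@c["t"])
s=r.observe(); print(s["t"],s["ee_pos"],s["tcp_rot"],s["finger_gap"],r.pinch_z)
E
```

```text
top [[479.8044935619266, 0.0, 322.5971408526424], [0.0, 479.8044935619266, 246.17343593190606], [0.0, 0.0, 1.0]] [[0.014, -1.0, 0.013], [-0.995, -0.016, -0.095], [0.095, -0.011, -0.995]] [-0.02277692  0.61077833  0.99214767] [ 0.51401266 -0.00212179  1.04580708]
side [[440.8481198896487, 0.0, 319.674388844484], [0.0, 440.8481198896487, 237.85211508206604], [0.0, 0.0, 1.0]] [[-0.774, -0.633, -0.017], [-0.453, 0.571, -0.685], [0.443, -0.522, -0.729]] [0.46126971 0.31812918 0.52605232] [0.26783995 0.38495653 0.60891477]
0.1 [ 0.23734712 -0.57757427  0.23015544] [-2.60863683e+00  1.74845710e+00  2.27095830e-03] 0.08536942178131558 0.0187
```

View pics/top0.png

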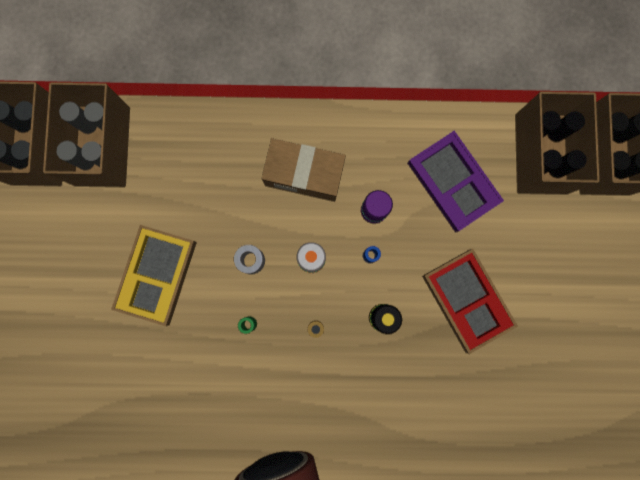

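View pics/side0.png

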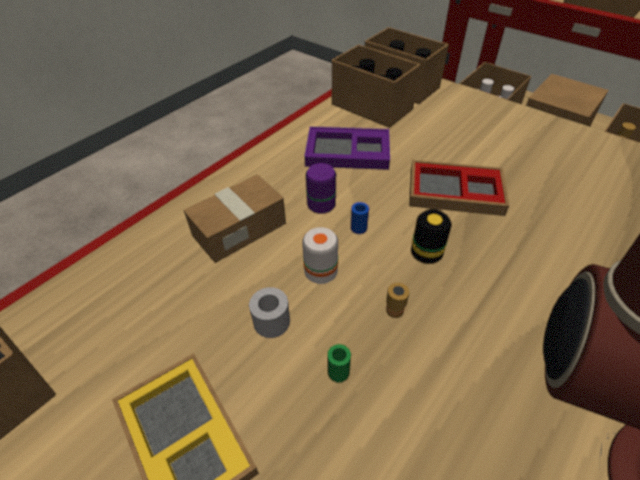

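```bash
cat > h.py <<'E'
import cv2,numpy as np
from scipy.spatial.transform import Rotation as Rot
from bench import r
def ray(n,uv,z):
    c=r.get_calibration(n); d=c["R"].T@np.linalg.inv(c["K"])@[uv[0],uv[1],1]; o=-c["R"].T@c["t"]
    return o+d*(z-o[2])/d[2]
def proj(n,X):
    c=r.get_calibration(n); p=c["K"]@(c["R"]@np.array(X)+c["t"]); return p[:2]/p[2]
def blob(im,lo,hi,win,close=3):
    x0,y0,x1,y1=win; hsv=cv2.cvtColor(im[y0:y1,x0:x1],cv2.COLOR_RGB2HSV)
    m=cv2.inRange(hsv,np.array(lo),np.array(hi)); m=cv2.morphologyEx(m,cv2.MORPH_CLOSE,np.ones((close,close)))
    c=max(cv2.findContours(m,cv2.RETR_EXTERNAL,cv2.CHAIN_APPROX_NONE)[0],key=cv2.contourArea)
    return c+np.array([[x0,y0]])
def cen(c):
    m=cv2.moments(cv2.convexHull(c)); return np.array([m["m10"],m["m01"]])/m["m00"]
def go(x,y,yaw_deg=None):
    "shift and turn from the present measured pose; tool x at yaw (mod 180)"
    s=r.observe(); R=Rot.from_rotvec(s["tcp_rot"]).as_matrix(); p=s["ee_pos"]
    cur=np.degrees(np.arctan2(R[1,0],R[0,0])); d=0
    if yaw_deg is not None: d=(yaw_deg-cur+90)%180-90
    R2=R@Rot.from_rotvec([0,0,-np.radians(d)]).as_matrix()
    print("t",round(s["t"],2),"p",np.round(p,4),"yaw",round(cur,1),"tilt",np.round(R[:,2],3),"gap",round(s["finger_gap"],4),"j",np.round(s["joint_pos"],2),"F",np.round(s["wrist_force"],1))
    print("turn az total",round(-d,1),"then units xy",np.round((R2.T@(np.array([x,y,p[2]])-p))[:2]/.04,2))
E
cat > m.py <<'E'
from h import *
t=cv2.imread("pics/top0.png")[:,:,::-1].copy(); s=cv2.imread("pics/side0.png")[:,:,::-1].copy()
def show(name,im,cam,lo,hi,win,z,close=3):
    c=blob(im,lo,hi,win,close); print(name,cam,np.round(cen(c),1),cv2.contourArea(c),"xy",np.round(ray(cam,cen(c),z)[:2],4)); return c
for name,lo,hi in(("red",(0,150,80),(8,255,255)),("yellow",(20,170,120),(32,255,255))):
    win=(410,240,530,360) if name=="red" else (105,215,205,335)
    c=show(name,t,"top",lo,hi,win,.026)
    b=cv2.boxPoints(cv2.minAreaRect(c)); w=np.array([ray("top",q,.026)[:2] for q in b]); print(np.round(w,3).tolist(),np.linalg.norm(w-np.roll(w,1,0),axis=1).round(4))
show("white orange spot",t,"top",(5,120,120),(18,255,255),(295,240,328,275),.085)
show("white orange spot",s,"side",(3,120,120),(18,255,255),(303,225,340,250),.085)
show("blue",t,"top",(105,150,50),(125,255,255),(355,240,390,270),.0275)
show("blue",s,"side",(105,150,40),(125,255,255),(345,195,375,240),.0275)
show("hub",t,"top",(95,15,90),(130,120,255),(228,238,270,280),.0275,5)
show("hub",s,"side",(90,5,60),(140,120,255),(245,285,295,340),.0275,5)
for cam,im,win in(("top",t,(303,316,330,342)),("side",s,(380,280,412,320))):
    x0,y0,x1,y1=win; print("brass hsv mid",cv2.cvtColor(im[y0:y1,x0:x1],cv2.COLOR_RGB2HSV)[(y1-y0)//2,::3].tolist())
a=cv2.resize(t[225:345,230:400],None,fx=4,fy=4,interpolation=cv2.INTER_CUBIC); cv2.imwrite("pics/crop.png",a[:,:,::-1])
E
python3 m.py
```

```text
red top [470.7 300.7] 4122.0 xy [ 0.5002 -0.3294]
[[0.551, -0.239], [0.605, -0.333], [0.451, -0.42], [0.397, -0.326]] [0.1765 0.109  0.1776 0.1076]
yellow top [152.3 275. ] 4096.0 xy [0.5446 0.3454]
[[0.476, 0.42], [0.647, 0.374], [0.615, 0.27], [0.445, 0.318]] [0.1068 0.1771 0.1085 0.1767]
white orange spot top [310.8 256.1] 83.0 xy [0.5854 0.0105]
white orange spot side [319.8 238.3] 95.0 xy [0.5856 0.0102]
blue top [371.7 254. ] 167.0 xy [ 0.5961 -0.1186]
blue side [359.2 217.2] 366.5 xy [ 0.5967 -0.1193]
hub top [255. 261.] 43.0 xy [0.5775 0.1293]
hub side [nan nan] 0.0 xy [nan nan]
brass hsv mid [[19, 105, 134], [19, 112, 132], [19, 147, 132], [45, 17, 60], [101, 36, 57], [103, 33, 54], [19, 146, 131], [20, 115, 133], [19, 109, 133]]
brass hsv mid [[18, 114, 163], [19, 115, 157], [18, 120, 100], [20, 196, 61], [19, 166, 66], [20, 168, 76], [19, 161, 95], [16, 157, 94], [18, 158, 76], [19, 121, 97], [19, 116, 147]]h.py:15: RuntimeWarning: invalid value encountered in divide
  m=cv2.moments(cv2.convexHull(c)); return np.array([m["m10"],m["m01"]])/m["m00"]
```

View pics/crop.png

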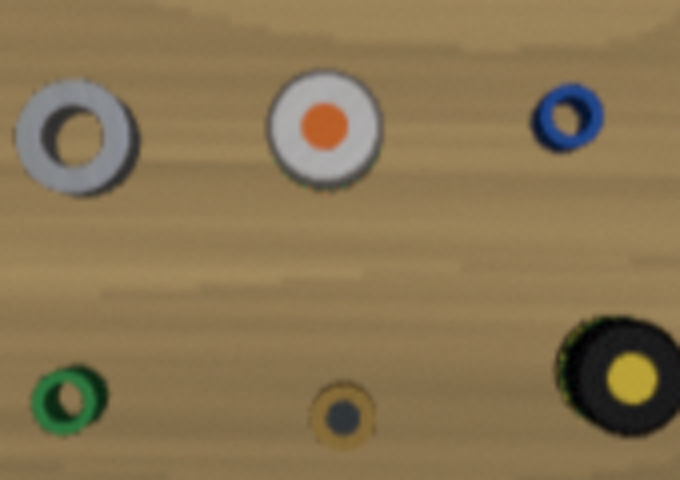

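```bash
cat > m2.py <<'E'
from h import *
t=cv2.imread("pics/top0.png")[:,:,::-1].copy(); s=cv2.imread("pics/side0.png")[:,:,::-1].copy()
def show(name,im,cam,lo,hi,win,z,close=3):
    c=blob(im,lo,hi,win,close); print(name,cam,np.round(cen(c),1),cv2.contourArea(c),cv2.boundingRect(c),"xy",np.round(ray(cam,cen(c),z)[:2],4)); return c
show("hubtop",t,"top",(0,0,110),(180,75,255),(228,238,270,280),.055)
show("hubtop",s,"side",(0,0,110),(180,75,255),(240,280,300,345),.055)
show("brass plug",t,"top",(0,0,0),(180,80,90),(303,316,330,342),.055)
show("brass plug",s,"side",(0,0,0),(180,100,80),(380,280,412,300),.055)
show("brass all",s,"side",(0,130,0),(180,255,255),(380,280,412,320),.0275)
for n,q,win in(("rw",(.5304,-.3127),(430,255,490,315)),("rs",(.4587,-.3531),(460,298,505,340)),("yw",(.578,.3358),(130,230,190,288)),("ys",(.499,.358),(125,275,170,318))):
    c=show(n,t,"top",(0,0,40),(180,70,200),win,.006); print("   expected",q, "px",proj("top",(*q,.006)).round(1))
go(.5855,.0104,29.5)
E
python3 m2.py
```

```text
hubtop top [247.4 258.4] 612.0 (234, 244, 28, 30) xy [0.5808 0.1416]
hubtop side [268.1 303. ] 961.5 (249, 287, 40, 33) xy [0.5801 0.1417]
brass plug top [315.4 329.1] 40.5 (312, 325, 8, 9) xy [ 0.4383 -0.001 ]
brass plug side [398.3 290.3] 47.5 (394, 287, 10, 8) xy [ 0.4389 -0.0012]
brass all side [396.6 299. ] 593.0 (386, 282, 24, 36) xy [ 0.4404 -0.0042]
rw top [460.9 286.4] 1275.5 (437, 262, 49, 50) xy [ 0.5303 -0.3149]
   expected (0.5304, -0.3127) px [459.9 286.4]
rs top [480.3 320.1] 507.0 (465, 305, 31, 31) xy [ 0.4585 -0.356 ]
   expected (0.4587, -0.3531) px [479. 320.]
yw top [159.3 259.5] 1261.5 (137, 237, 45, 46) xy [0.5788 0.3387]
   expected (0.578, 0.3358) px [160.7 259.9]
ys top [147.  296.4] 516.0 (133, 282, 29, 30) xy [0.4991 0.3613]
   expected (0.499, 0.358) px [148.6 296.5]
t 0.1 p [ 0.2373 -0.5776  0.2302] yaw -67.7 tilt [-0.001  0.002 -1.   ] gap 0.0854 j [-1.3   0.05  1.61 -0.    1.48 -0.12] F [-0.1 -0.4  0.2]
turn az total 82.8 then units xy [-14.81   8.51]
```

```bash
python3 -c "
from h import *
go(.5855,.0104,-60.5)"
```

```text
t 0.1 p [ 0.2373 -0.5776  0.2302] yaw -67.7 tilt [-0.001  0.002 -1.   ] gap 0.0854 j [-1.3   0.05  1.61 -0.    1.48 -0.12] F [-0.1 -0.4  0.2]
turn az total -7.2 then units xy [ -8.51 -14.81]
```

```bash
python3 -m pendant '[0,0,0,0,0,0,-7.2, 0,-0.45,-0.78,0,0,0,0, 0,-0.45,-0.78,0,0,0,0, 0,-0.45,-0.78,0,0,0,0, 0,-0.45,-0.78,0,0,0,0, 0,-0.45,-0.78,0,0,0,0, 0,-0.45,-0.78,0,0,0,0, 0,-0.45,-0.78,0,0,0,0, 0,-0.45,-0.78,0,0,0,0, 0,-0.45,-0.78,0,0,0,0, 0,-0.45,-0.78,0,0,0,0, 0,-0.45,-0.78,0,0,0,0, 0,-0.45,-0.78,0,0,0,0, 0,-0.45,-0.78,0,0,0,0, 0,-0.45,-0.78,0,0,0,0, 0,-0.45,-0.78,0,0,0,0, 0,-0.45,-0.78,0,0,0,0, 0,-0.45,-0.78,0,0,0,0, 0,-0.45,-0.78,0,0,0,0, 0,0,0,0,0,0,0]' 40; python3 -c "
from h import *
go(.5855,.0104,-60.5)"
```

```text
t: 2.1
ee_pos: [0.5673, -0.0161, 0.2306]
tcp_rot: [-2.717, 1.575, 0.002]
wrist_force: [-0.1, 0.2, 0.7]
finger_gap: 0.085
t 2.1 p [ 0.5673 -0.0161  0.2306] yaw -60.2 tilt [-0.001  0.001 -1.   ] gap 0.085 j [-0.16 -0.08  1.75  0.    1.48  0.89] F [-0.1  0.2  0.7]
turn az total 0.3 then units xy [-0.35 -0.72]
```

```bash
python3 -m pendant '[0,-0.35,-0.72,0,0,0,0, 0,0,0,0,0,0,0, 0,0,0,0.8,0,0,0, 0,0,0,0.8,0,0,0, 0,0,0,0.8,0,0,0, 0,0,0,0.8,0,0,0, 0,0,0,0.6,0,0,0, 0,0,0,0.4,0,0,0, 0,0,0,0.3,0,0,0, 0,0,0,0.2,0,0,0, 0,0,0,0,0,0,0, 255,0,0,0,0,0,0, 255,0,0,0,0,0,0, 255,0,0,0,0,0,0, 255,0,0,0,0,0,0, 255,0,0,0,0,0,0, 255,0,0,0,0,0,0]' 40; python3 -c "
from h import *
go(.5304,-.3127,-60.5)"
```

```text
t: 3.8
ee_pos: [0.5859, 0.007, 0.045]
tcp_rot: [-2.713, 1.581, -0.004]
wrist_force: [0.3, 0.7, 5.7]
finger_gap: 0.059
t 3.8 p [0.5859 0.007  0.045 ] yaw -60.5 tilt [ 0.003 -0.    -1.   ] gap 0.059 j [-0.12  0.15  1.84  0.    1.15  0.94] F [0.3 0.7 5.7]
turn az total 0.0 then units xy [6.27 5.14]
```

```bash
python3 -m pendant '[255,0,0,-0.2,0,0,0, 255,0,0,-0.4,0,0,0, 255,0,0,-0.6,0,0,0, 255,0,0,-0.7,0,0,0, 255,0,0,-0.6,0,0,0, 255,0,0,-0.4,0,0,0, 255,0.3,0.25,-0.1,0,0,0, 255,0.5,0.41,0,0,0,0, 255,0.65,0.53,0,0,0,0, 255,0.65,0.53,0,0,0,0, 255,0.65,0.53,0,0,0,0, 255,0.65,0.53,0,0,0,0, 255,0.65,0.53,0,0,0,0, 255,0.65,0.53,0,0,0,0, 255,0.65,0.53,0,0,0,0, 255,0.55,0.45,0,0,0,0, 255,0.3,0.25,0,0,0,0, 255,0.1,0.1,0,0,0,0, 255,0,0,0,0,0,0, 255,0,0,0,0,0,0]' 40; python3 -c "
from h import *
go(.5304,-.3127,-60.5)
im=r.grab_frame('side'); cv2.imwrite('pics/s1.png',im[:,:,::-1])"
```

```text
t: 5.8
ee_pos: [0.5289, -0.3131, 0.1629]
tcp_rot: [-2.714, 1.58, 0.002]
wrist_force: [0.4, -0.6, -2.5]
finger_gap: 0.059
t 5.8 p [ 0.5289 -0.3131  0.1629] yaw -60.4 tilt [-0.001  0.001 -1.   ] gap 0.059 j [-0.66  0.08  1.7   0.    1.36  0.4 ] F [ 0.4 -0.6 -2.5]
turn az total 0.1 then units xy [ 0.01 -0.04]
```

View pics/s1.png

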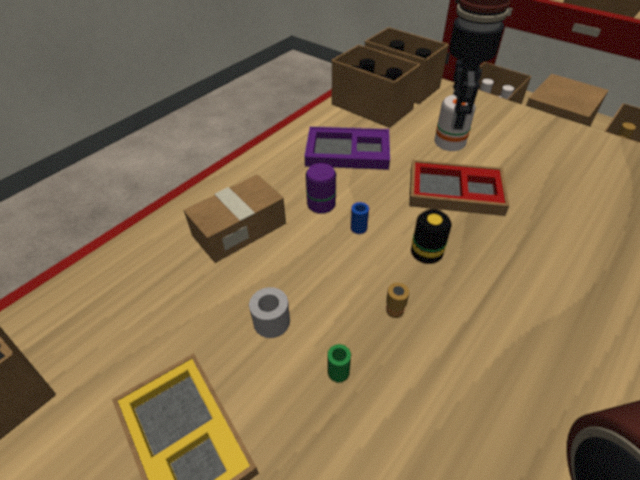

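The white filter hangs upright in the gripper at (453,125), above the red tray; nothing else has moved. Lowering.

```bash
python3 -m pendant '[255,0,-0.04,0.4,0,0,0, 255,0,0,0.6,0,0,0, 255,0,0,0.6,0,0,0, 255,0,0,0.5,0,0,0, 255,0,0,0.3,0,0,0, 255,0,0,0.2,0,0,0, 255,0,0,0.1,0,0,0, 255,0,0,0,0,0,0, 255,0,0,0,0,0,0]' 40; python3 -c "
from h import *
go(.5304,-.3127,-60.5)"
```

```text
t: 6.75
ee_pos: [0.5309, -0.3139, 0.0564]
tcp_rot: [2.714, -1.582, 0.003]
wrist_force: [0.0, 0.3, -3.5]
finger_gap: 0.0585
t 6.75 p [ 0.5309 -0.3139  0.0564] yaw -60.5 tilt [ 0.002 -0.001 -1.   ] gap 0.0585 j [-0.65  0.2   1.76  0.    1.18  0.4 ] F [ 0.   0.3 -3.5]
turn az total 0.0 then units xy [-0.03 -0.  ]
```

```bash
python3 -m pendant '[255,0,0,0.05,0,0,0, 255,0,0,0.05,0,0,0, 255,0,0,0.03,0,0,0, 255,0,0,0,0,0,0, 255,0,0,0,0,0,0]' 40; python3 -c "
from h import *
go(.5304,-.3127,-60.5)"
```

```text
t: 7.25
ee_pos: [0.5305, -0.3137, 0.0511]
tcp_rot: [2.714, -1.582, 0.001]
wrist_force: [-2.2, -0.0, 4.4]
finger_gap: 0.0588
t 7.25 p [ 0.5305 -0.3137  0.0511] yaw -60.5 tilt [ 0. -0. -1.] gap 0.0588 j [-0.65  0.2   1.76 -0.    1.17  0.4 ] F [-2.2 -0.   4.4]
turn az total 0.0 then units xy [-0.02 -0.01]
```

```bash
python3 -m pendant '[0,0,0,0,0,0,0, 0,0,0,0,0,0,0, 0,0,0,0,0,0,0, 0,0,0,0,0,0,0, 0,0,0,0,0,0,0, 0,0,0,-0.3,0,0,0, 0,0,0,-0.7,0,0,0, 0,0,0,-0.8,0,0,0, 0,0,0,-0.8,0,0,0, 0,0,0,-0.4,0,0,0, 0,0,0,0,0,0,0]' 40; python3 -c "
from h import *
go(.4385,-.001,-60.5)"
```

```text
t: 8.35
ee_pos: [0.5319, -0.3146, 0.1742]
tcp_rot: [2.714, -1.581, 0.011]
wrist_force: [1.3, 0.2, 0.4]
finger_gap: 0.0854
t 8.35 p [ 0.5319 -0.3146  0.1742] yaw -60.5 tilt [ 0.005 -0.004 -1.   ] gap 0.0854 j [-0.65  0.07  1.69  0.    1.37  0.4 ] F [1.3 0.2 0.4]
turn az total 0.0 then units xy [-7.97 -1.83]
```

```bash
python3 -m pendant '[0,-0.3,-0.07,0,0,0,0, 0,-0.6,-0.14,0,0,0,0, 0,-0.8,-0.18,0,0,0,0, 0,-0.8,-0.18,0,0,0,0, 0,-0.8,-0.18,0,0,0,0, 0,-0.8,-0.18,0,0,0,0, 0,-0.8,-0.18,0,0,0,0, 0,-0.8,-0.18,0,0,0,0, 0,-0.8,-0.18,0,0,0,0, 0,-0.8,-0.18,0,0,0,0, 0,-0.47,-0.14,0,0,0,0, 0,0,0,0,0,0,0, 0,0,0,0,0,0,0]' 40; python3 -c "
from h import *
go(.4385,-.001,-60.5)
im=r.grab_frame('side'); cv2.imwrite('pics/s2.png',im[:,:,::-1])"
```

```text
t: 9.65
ee_pos: [0.4381, -0.0072, 0.1682]
tcp_rot: [2.714, -1.58, -0.004]
wrist_force: [-0.8, -0.5, -0.9]
finger_gap: 0.0854
t 9.65 p [ 0.4381 -0.0072  0.1682] yaw -60.4 tilt [-0.003  0.    -1.   ] gap 0.0854 j [-0.19 -0.37  2.1  -0.    1.42  0.87] F [-0.8 -0.5 -0.9]
turn az total 0.1 then units xy [-0.13 -0.08]
```

View pics/s2.png

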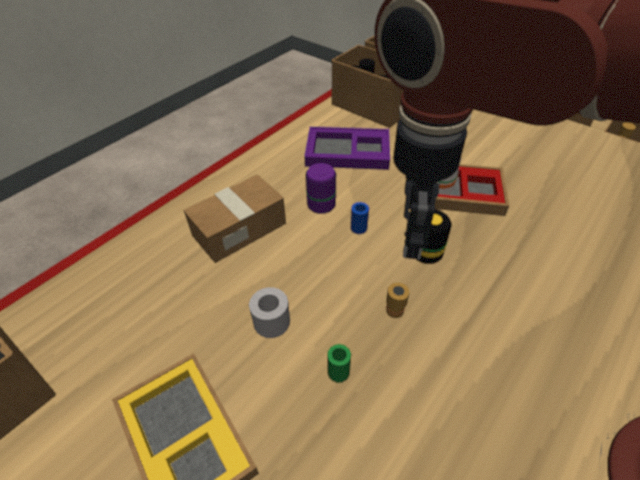

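The filter appears to be standing in the red tray's wide pocket (partly hidden behind the arm, near (450,185)); the brass adapter is untouched at (397,299).

```bash
python3 -m pendant '[0,-0.13,-0.08,0.4,0,0,0, 0,0,0,0.7,0,0,0, 0,0,0,0.8,0,0,0, 0,0,0,0.7,0,0,0, 0,0,0,0.5,0,0,0, 0,0,0,0.3,0,0,0, 0,0,0,0.15,0,0,0, 0,0,0,0,0,0,0, 0,0,0,0,0,0,0, 255,0,0,0,0,0,0, 255,0,0,0,0,0,0, 255,0,0,0,0,0,0, 255,0,0,0,0,0,0, 255,0,0,0,0,0,0, 255,0,0,0,0,0,0, 255,0,0,0,0,0,0, 255,0,0,0,0,0,0]' 30; python3 -c "
from h import *
go(.4587,-.3531,-60.5)"
```

```text
t: 11.4
ee_pos: [0.44, -0.0016, 0.0287]
tcp_rot: [-2.714, 1.582, -0.001]
wrist_force: [-0.6, 0.4, 5.9]
finger_gap: 0.0333
t 11.4 p [ 0.44   -0.0016  0.0287] yaw -60.5 tilt [ 0.001  0.    -1.   ] gap 0.0333 j [-0.17 -0.18  2.19  0.    1.12  0.88] F [-0.6  0.4  5.9]
turn az total 0.0 then units xy [7.88 3.92]
```

```bash
python3 -m pendant '[255,0,0,-0.3,0,0,0, 255,0,0,-0.6,0,0,0, 255,0,0,-0.8,0,0,0, 255,0,0,-0.8,0,0,0, 255,0,0,-0.6,0,0,0, 255,0,0,-0.2,0,0,0, 255,0.3,0.15,0,0,0,0, 255,0.6,0.3,0,0,0,0, 255,0.8,0.4,0,0,0,0, 255,0.8,0.4,0,0,0,0, 255,0.8,0.4,0,0,0,0, 255,0.8,0.4,0,0,0,0, 255,0.8,0.4,0,0,0,0, 255,0.8,0.4,0,0,0,0, 255,0.8,0.4,0,0,0,0, 255,0.8,0.4,0,0,0,0, 255,0.7,0.35,0,0,0,0, 255,0.5,0.25,0,0,0,0, 255,0.15,0.05,0,0,0,0, 255,0,0,0,0,0,0]' 30; python3 -c "
from h import *
go(.4587,-.3531,-60.5)
im=r.grab_frame('top'); cv2.imwrite('pics/t3.png',im[:,:,::-1])"
```

```text
t: 13.4
ee_pos: [0.4598, -0.3873, 0.1586]
tcp_rot: [-2.713, 1.583, 0.004]
wrist_force: [-0.0, -0.2, -1.4]
finger_gap: 0.033
t 13.4 p [ 0.4598 -0.3873  0.1586] yaw -60.5 tilt [-0.002  0.002 -1.   ] gap 0.033 j [-0.82  0.05  1.74  0.    1.35  0.23] F [-0.  -0.2 -1.4]
turn az total -0.0 then units xy [-0.76 -0.4 ]
```

View pics/t3.png

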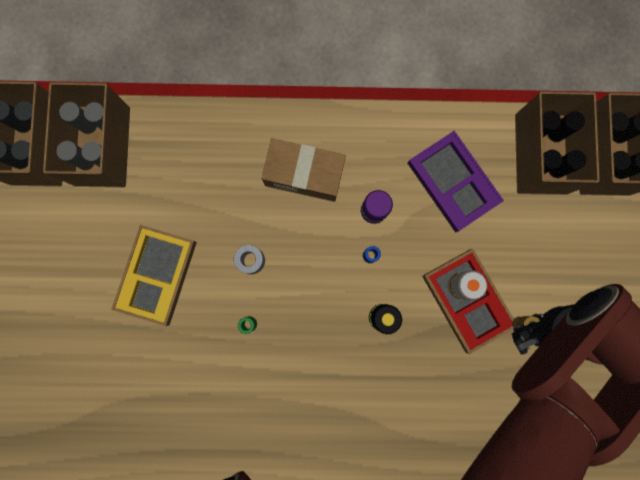

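The white filter stands in the red wide pocket (473,286). The brass adapter is held at about (528,320). I overshot by 34 mm (one row too many), so I'm moving back and then lowering.

```bash
python3 -m pendant '[255,-0.3,-0.16,0,0,0,0, 255,-0.36,-0.19,0,0,0,0, 255,-0.1,-0.05,0,0,0,0, 255,0,0,0,0,0,0, 255,0,0,0.3,0,0,0, 255,0,0,0.6,0,0,0, 255,0,0,0.6,0,0,0, 255,0,0,0.5,0,0,0, 255,0,0,0.3,0,0,0, 255,0,0,0.2,0,0,0, 255,0,0,0,0,0,0, 255,0,0,0,0,0,0]' 30; python3 -c "
from h import *
go(.4587,-.3531,-60.5)"
```

```text
t: 14.65
ee_pos: [0.4599, -0.3536, 0.0609]
tcp_rot: [2.714, -1.582, 0.002]
wrist_force: [-0.0, 0.0, -1.4]
finger_gap: 0.0329
t 14.65 p [ 0.4599 -0.3536  0.0609] yaw -60.5 tilt [ 0.001 -0.001 -1.   ] gap 0.0329 j [-0.78  0.11  1.85 -0.    1.18  0.27] F [-0.   0.  -1.4]
turn az total 0.0 then units xy [-0.03  0.02]
```

```bash
python3 -m pendant '[255,-0.03,0.02,0.2,0,0,0, 255,0,0,0.2,0,0,0, 255,0,0,0.12,0,0,0, 255,0,0,0.07,0,0,0, 255,0,0,0.04,0,0,0, 255,0,0,0.02,0,0,0, 255,0,0,0,0,0,0]' 30; python3 -c "
from h import *
go(.4587,-.3531,-60.5)"
```

```text
t: 15.35
ee_pos: [0.4584, -0.3527, 0.0347]
tcp_rot: [2.714, -1.582, 0.001]
wrist_force: [-1.2, 2.5, 2.2]
finger_gap: 0.0333
t 15.35 p [ 0.4584 -0.3527  0.0347] yaw -60.5 tilt [ 0.001 -0.001 -1.   ] gap 0.0333 j [-0.78  0.15  1.86  0.    1.13  0.27] F [-1.2  2.5  2.2]
turn az total 0.0 then units xy [ 0.01 -0.  ]
```

```bash
python3 -m pendant '[0,0,0,0,0,0,0, 0,0,0,0,0,0,0, 0,0,0,0,0,0,0, 0,0,0,0,0,0,0, 0,0,0,0,0,0,0, 0,0,0,0,0,0,0, 0,0,0,-0.3,0,0,0, 0,0,0,-0.7,0,0,0, 0,0,0,-0.8,0,0,0, 0,0,0,-0.8,0,0,0, 0,0,0,-0.7,0,0,0, 0,0,0,-0.3,0,0,0, 0,0,0,0,0,0,0]' 30; python3 -c "
from h import *
go(.5805,.1416,-60.5)"
```

```text
t: 16.65
ee_pos: [0.4592, -0.3534, 0.1811]
tcp_rot: [2.713, -1.581, 0.008]
wrist_force: [0.4, 0.1, -0.0]
finger_gap: 0.0853
t 16.65 p [ 0.4592 -0.3534  0.1811] yaw -60.5 tilt [ 0.004 -0.004 -1.   ] gap 0.0853 j [-0.78 -0.02  1.77  0.    1.39  0.27] F [ 0.4  0.1 -0. ]
turn az total 0.0 then units xy [-9.28 -8.73]
```

```bash
python3 -m pendant '[0,-0.44,-0.4,0,0,0,0, 0,-0.7,-0.66,0,0,0,0, 0,-0.7,-0.66,0,0,0,0, 0,-0.7,-0.66,0,0,0,0, 0,-0.7,-0.66,0,0,0,0, 0,-0.7,-0.66,0,0,0,0, 0,-0.7,-0.66,0,0,0,0, 0,-0.7,-0.66,0,0,0,0, 0,-0.7,-0.66,0,0,0,0, 0,-0.7,-0.66,0,0,0,0, 0,-0.7,-0.66,0,0,0,0, 0,-0.7,-0.66,0,0,0,0, 0,-0.7,-0.66,0,0,0,0, 0,-0.44,-0.4,0,0,0,0, 0,0,0,0,0,0,0, 0,0,0,0,0,0,0]' 50; python3 -c "
from h import *
go(.5805,.1416,-60.5)
im=r.grab_frame('top'); cv2.imwrite('pics/t4.png',im[:,:,::-1])
im=cv2.resize(im[230:360,300:530],None,fx=3,fy=3); cv2.imwrite('pics/t4c.png',im[:,:,::-1])"
```

```text
t: 18.25
ee_pos: [0.5776, 0.1424, 0.176]
tcp_rot: [2.713, -1.579, -0.004]
wrist_force: [-0.6, -0.7, -0.0]
finger_gap: 0.0855
t 18.25 p [0.5776 0.1424 0.176 ] yaw -60.4 tilt [-0.003 -0.001 -1.   ] gap 0.0855 j [ 0.12  0.02  1.74 -0.    1.38  1.17] F [-0.6 -0.7 -0. ]
turn az total 0.1 then units xy [ 0.05 -0.05]
```

View pics/t4c.png

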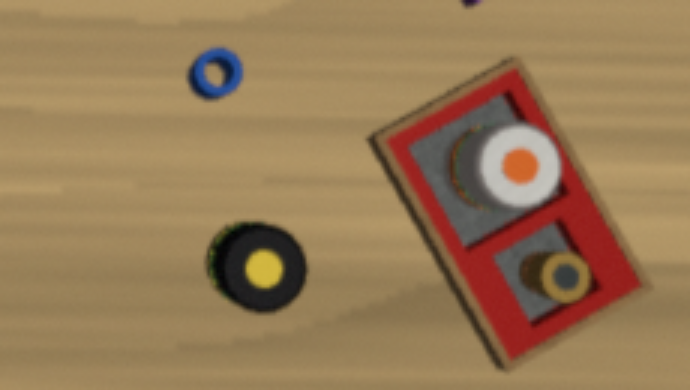

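The red kit is complete: the filter is upright in its pocket (crop (520,167)) and so is the adapter (565,277). Grasping the hub.

```bash
python3 -m pendant '[0,0.05,-0.05,0.4,0,0,0, 0,0,0,0.7,0,0,0, 0,0,0,0.8,0,0,0, 0,0,0,0.8,0,0,0, 0,0,0,0.5,0,0,0, 0,0,0,0.3,0,0,0, 0,0,0,0.2,0,0,0, 0,0,0,0,0,0,0, 0,0,0,0,0,0,0, 255,0,0,0,0,0,0, 255,0,0,0,0,0,0, 255,0,0,0,0,0,0, 255,0,0,0,0,0,0, 255,0,0,0,0,0,0, 255,0,0,0,0,0,0]' 60; python3 -c "
from h import *
go(.578,.3358,-105.6)"
```

```text
t: 19.8
ee_pos: [0.5827, 0.1421, 0.0323]
tcp_rot: [-2.713, 1.581, -0.003]
wrist_force: [-1.8, 0.0, 4.5]
finger_gap: 0.059
t 19.8 p [0.5827 0.1421 0.0323] yaw -60.5 tilt [ 0.003  0.001 -1.   ] gap 0.059 j [0.12 0.19 1.81 0.   1.13 1.17] F [-1.8  0.   4.5]
turn az total 45.1 then units xy [-4.63  1.41]
```

```bash
python3 -m pendant '[255,0,0,-0.3,0,0,0, 255,0,0,-0.6,0,0,0, 255,0,0,-0.7,0,0,4, 255,0,0,-0.6,0,0,7, 255,0,0,-0.3,0,0,8, 255,0,0,0,0,0,8, 255,0,0,0,0,0,8, 255,0,0,0,0,0,7, 255,0,0,0,0,0,3.1, 255,-0.25,0.07,0,0,0,0, 255,-0.5,0.15,0,0,0,0, 255,-0.7,0.21,0,0,0,0, 255,-0.7,0.21,0,0,0,0, 255,-0.7,0.22,0,0,0,0, 255,-0.7,0.22,0,0,0,0, 255,-0.6,0.18,0,0,0,0, 255,-0.38,0.12,0,0,0,0, 255,-0.1,0.03,0,0,0,0, 255,0,0,0,0,0,0, 255,0,0,0,0,0,0]' 60; python3 -c "
from h import *
go(.578,.3358,-105.6)
im=r.grab_frame('side'); cv2.imwrite('pics/s5.png',im[:,:,::-1])"
```

```text
t: 21.8
ee_pos: [0.5767, 0.3343, 0.1298]
tcp_rot: [1.899, -2.501, 0.001]
wrist_force: [-0.1, -0.2, -4.1]
finger_gap: 0.0584
t 21.8 p [0.5767 0.3343 0.1298] yaw -105.6 tilt [-0.001 -0.001 -1.   ] gap 0.0584 j [ 0.41  0.23  1.6  -0.    1.32  2.26] F [-0.1 -0.2 -4.1]
turn az total 0.0 then units xy [-0.04 -0.02]
```

View pics/s5.png

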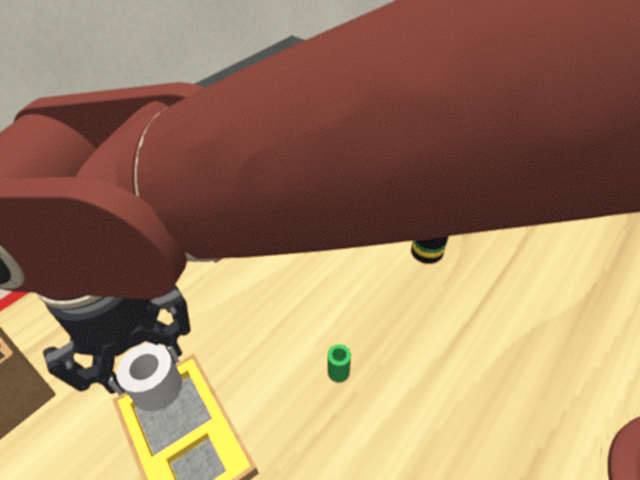

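The hub is held level at (150,375), over the yellow tray's wide pocket. Lowering.

```bash
python3 -m pendant '[255,-0.04,-0.02,0.3,0,0,0, 255,0,0,0.6,0,0,0, 255,0,0,0.5,0,0,0, 255,0,0,0.3,0,0,0, 255,0,0,0.2,0,0,0, 255,0,0,0.1,0,0,0, 255,0,0,0.05,0,0,0, 255,0,0,0.04,0,0,0, 255,0,0,0,0,0,0, 255,0,0,0,0,0,0]' 60; python3 -c "
from h import *
go(.578,.3358,-105.6)"
```

```text
t: 22.85
ee_pos: [0.5784, 0.3368, 0.0473]
tcp_rot: [-1.9, 2.501, -0.001]
wrist_force: [-0.7, 0.9, -4.4]
finger_gap: 0.0585
t 22.85 p [0.5784 0.3368 0.0473] yaw -105.6 tilt [ 0.001  0.    -1.   ] gap 0.0585 j [ 0.42  0.32  1.63 -0.    1.19  2.26] F [-0.7  0.9 -4.4]
turn az total 0.0 then units xy [0.03 0.  ]
```

```bash
python3 -m pendant '[255,0,0,0.1,0,0,0, 255,0,0,0.06,0,0,0, 255,0,0,0.04,0,0,0, 255,0,0,0.02,0,0,0, 255,0,0,0,0,0,0, 255,0,0,0,0,0,0]' 60; python3 -c "
from h import *
go(.578,.3358,-105.6)"
```

```text
t: 23.45
ee_pos: [0.5781, 0.3367, 0.0383]
tcp_rot: [-1.9, 2.501, -0.0]
wrist_force: [-2.6, -0.6, 1.2]
finger_gap: 0.0583
t 23.45 p [0.5781 0.3367 0.0383] yaw -105.6 tilt [ 0.  0. -1.] gap 0.0583 j [0.42 0.33 1.63 0.   1.17 2.26] F [-2.6 -0.6  1.2]
turn az total 0.0 then units xy [ 0.02 -0.  ]
```

```bash
python3 -m pendant '[0,0,0,0,0,0,0, 0,0,0,0,0,0,0, 0,0,0,0,0,0,0, 0,0,0,0,0,0,0, 0,0,0,0,0,0,0, 0,0,0,-0.3,0,0,0, 0,0,0,-0.7,0,0,0, 0,0,0,-0.8,0,0,0, 0,0,0,-0.8,0,0,0, 0,0,0,-0.6,0,0,0, 0,0,0,-0.2,0,0,0, 0,0,0,0,0,0,0]' 30; python3 -c "
from h import *
go(.5964,-.119,-105.6)"
```

```text
t: 24.65
ee_pos: [0.5788, 0.337, 0.1761]
tcp_rot: [-1.898, 2.499, -0.001]
wrist_force: [0.2, 0.2, -0.2]
finger_gap: 0.0853
t 24.65 p [0.5788 0.337  0.1761] yaw -105.6 tilt [ 0.004  0.002 -1.   ] gap 0.0853 j [0.42 0.19 1.56 0.   1.39 2.26] F [ 0.2  0.2 -0.2]
turn az total 0.0 then units xy [10.86 -3.49]
```

```bash
python3 -m pendant '[0,0.6,-0.18,0,0,0,0, 0,0.8,-0.26,0,0,0,0, 0,0.8,-0.26,0,0,0,0, 0,0.8,-0.26,0,0,0,0, 0,0.8,-0.26,0,0,0,0, 0,0.8,-0.26,0,0,0,0, 0,0.8,-0.26,0,0,0,0, 0,0.8,-0.26,0,0,0,0, 0,0.8,-0.26,0,0,0,0, 0,0.8,-0.26,0,0,0,0, 0,0.8,-0.26,0,0,0,0, 0,0.8,-0.26,0,0,0,0, 0,0.8,-0.26,0,0,0,0, 0,0.6,-0.18,0,0,0,0, 0,0,0,0,0,0,0, 0,0,0,0,0,0,0]' 30; python3 -c "
from h import *
go(.5964,-.119,-105.6)"
```

```text
t: 26.25
ee_pos: [0.5951, -0.1168, 0.1717]
tcp_rot: [1.898, -2.502, -0.005]
wrist_force: [0.1, 0.8, -0.0]
finger_gap: 0.0858
t 26.25 p [ 0.5951 -0.1168  0.1717] yaw -105.6 tilt [-0.003  0.002 -1.   ] gap 0.0858 j [-0.32  0.05  1.71  0.    1.38  1.53] F [ 0.1  0.8 -0. ]
turn az total -0.0 then units xy [ 0.04 -0.05]
```

Descend to TCP ≈ 0.026 and grip.

```bash
python3 -m pendant '[0,0.04,-0.05,0.4,0,0,0, 0,0,0,0.7,0,0,0, 0,0,0,0.8,0,0,0, 0,0,0,0.8,0,0,0, 0,0,0,0.5,0,0,0, 0,0,0,0.3,0,0,0, 0,0,0,0.15,0,0,0, 0,0,0,0,0,0,0, 0,0,0,0,0,0,0, 255,0,0,0,0,0,0, 255,0,0,0,0,0,0, 255,0,0,0,0,0,0, 255,0,0,0,0,0,0, 255,0,0,0,0,0,0, 255,0,0,0,0,0,0, 255,0,0,0,0,0,0, 255,0,0,0,0,0,0]' 25; python3 -c "
from h import *
go(.499,.358,-105.6)"
```

```text
t: 27.95
ee_pos: [0.598, -0.1192, 0.0283]
tcp_rot: [-1.9, 2.501, -0.001]
wrist_force: [-0.1, -0.1, 3.6]
finger_gap: 0.0322
t 27.95 p [ 0.598  -0.1192  0.0283] yaw -105.6 tilt [ 0.001 -0.    -1.   ] gap 0.0322 j [-0.32  0.22  1.79 -0.    1.13  1.52] F [-0.1 -0.1  3.6]
turn az total 0.0 then units xy [-10.82   5.59]
```

```bash
python3 -m pendant '[255,0,0,-0.3,0,0,0, 255,0,0,-0.7,0,0,0, 255,0,0,-0.8,0,0,0, 255,0,0,-0.8,0,0,0, 255,0,0,-0.4,0,0,0, 255,-0.4,0.22,0,0,0,0, 255,-0.7,0.35,0,0,0,0, 255,-0.8,0.41,0,0,0,0, 255,-0.8,0.41,0,0,0,0, 255,-0.8,0.41,0,0,0,0, 255,-0.8,0.41,0,0,0,0, 255,-0.8,0.41,0,0,0,0, 255,-0.8,0.41,0,0,0,0, 255,-0.8,0.41,0,0,0,0, 255,-0.8,0.41,0,0,0,0, 255,-0.8,0.41,0,0,0,0, 255,-0.6,0.3,0,0,0,0, 255,-0.3,0.15,0,0,0,0, 255,0,0,0,0,0,0, 255,0,0,0,0,0,0]' 25; python3 -c "
from h import *
go(.499,.358,-105.6)"
```

```text
t: 29.95
ee_pos: [0.5142, 0.2854, 0.1466]
tcp_rot: [1.899, -2.5, 0.0]
wrist_force: [0.8, 0.5, -0.2]
finger_gap: 0.0319
t 29.95 p [0.5142 0.2854 0.1466] yaw -105.6 tilt [-0.002 -0.001 -1.   ] gap 0.0319 j [ 0.38  0.03  1.78 -0.    1.33  2.22] F [ 0.8  0.5 -0.2]
turn az total 0.0 then units xy [-1.64  0.85]
```

```bash
python3 -m pendant '[255,-0.3,0.15,0,0,0,0, 255,-0.5,0.26,0,0,0,0, 255,-0.5,0.26,0,0,0,0, 255,-0.26,0.13,0,0,0,0, 255,-0.08,0.05,0,0,0,0, 255,0,0,0,0,0,0, 255,0,0,0.4,0,0,0, 255,0,0,0.6,0,0,0, 255,0,0,0.5,0,0,0, 255,0,0,0.3,0,0,0, 255,0,0,0.2,0,0,0, 255,0,0,0.1,0,0,0, 255,0,0,0,0,0,0, 255,0,0,0,0,0,0]' 25; python3 -c "
from h import *
go(.499,.358,-105.6)
im=r.grab_frame('side'); cv2.imwrite('pics/s6.png',im[:,:,::-1])"
```

```text
t: 31.35
ee_pos: [0.5004, 0.3587, 0.0647]
tcp_rot: [-1.899, 2.5, -0.0]
wrist_force: [0.4, 0.6, -0.4]
finger_gap: 0.0325
t 31.35 p [0.5004 0.3587 0.0647] yaw -105.6 tilt [ 0.002  0.001 -1.   ] gap 0.0325 j [ 0.5   0.19  1.76 -0.    1.19  2.34] F [ 0.4  0.6 -0.4]
turn az total 0.0 then units xy [0.03 0.03]
```

View pics/s6.png

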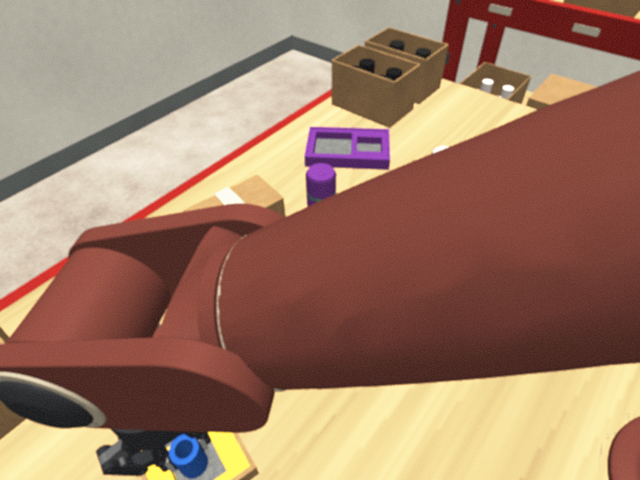

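The blue sleeve is held at (186,455), over the small yellow pocket. Lowering the last 30 mm.

```bash
python3 -m pendant '[255,0.03,0.03,0.2,0,0,0, 255,0,0,0.2,0,0,0, 255,0,0,0.15,0,0,0, 255,0,0,0.1,0,0,0, 255,0,0,0.06,0,0,0, 255,0,0,0.03,0,0,0, 255,0,0,0,0,0,0, 255,0,0,0,0,0,0]' 25; python3 -c "
from h import *
go(.499,.358,-105.6)"
```

```text
t: 32.2
ee_pos: [0.4985, 0.3577, 0.0343]
tcp_rot: [-1.9, 2.501, -0.0]
wrist_force: [0.5, -0.2, -0.2]
finger_gap: 0.0318
t 32.2 p [0.4985 0.3577 0.0343] yaw -105.6 tilt [ 0.001  0.    -1.   ] gap 0.0318 j [0.5  0.22 1.78 0.   1.14 2.34] F [ 0.5 -0.2 -0.2]
turn az total 0.0 then units xy [-0.01 -0.01]
```

```bash
python3 -m pendant '[255,0,0,0.02,0,0,0, 255,0,0,0,0,0,0, 0,0,0,0,0,0,0, 0,0,0,0,0,0,0, 0,0,0,0,0,0,0, 0,0,0,0,0,0,0, 0,0,0,0,0,0,0, 0,0,0,-0.3,0,0,0, 0,0,0,-0.7,0,0,0, 0,0,0,-0.8,0,0,0, 0,0,0,-0.8,0,0,0, 0,0,0,-0.7,0,0,0, 0,0,0,-0.3,0,0,0, 0,0.6,0,0,0,0,0, 0,0.8,0,0,0,0,0, 0,0.8,0,0,0,0,0, 0,0.8,0,0,0,0,0, 0,0.8,0,0,0,0,0, 0,0.6,0,0,0,0,0, 0,0,0,0,0,0,0]' 25; python3 -c "
from h import *
go(.45,-.02,-105.6)
a=r.grab_frame('top'); b=r.grab_frame('side'); cv2.imwrite('pics/t7.png',a[:,:,::-1]); cv2.imwrite('pics/s7.png',b[:,:,::-1])
for n,q,z in(('hub',(.578,.3358),.061),('sleeve',(.499,.358),.061),('white',(.5304,-.3127),.091),('brass',(.4587,-.3531),.061)): print(n,proj('top',(*q,z)).round(1),proj('side',(*q,z)).round(1))"
```

```text
t: 34.2
ee_pos: [0.4501, 0.186, 0.1767]
tcp_rot: [1.896, -2.504, 0.0]
wrist_force: [0.9, 1.3, -0.6]
finger_gap: 0.0857
t 34.2 p [0.4501 0.186  0.1767] yaw -105.7 tilt [-0.001 -0.001 -1.   ] gap 0.0857 j [ 0.24 -0.25  1.98 -0.    1.41  2.08] F [ 0.9  1.3 -0.6]
turn az total -0.1 then units xy [ 4.96 -1.38]
hub [152.  258.1] [163.2 399.8]
sleeve [139.1 296.7] [189.3 455.8]
white [472.6 285.9] [446.8 154.1]
brass [488.1 321.6] [486.5 170.4]
```

View pics/t7.png

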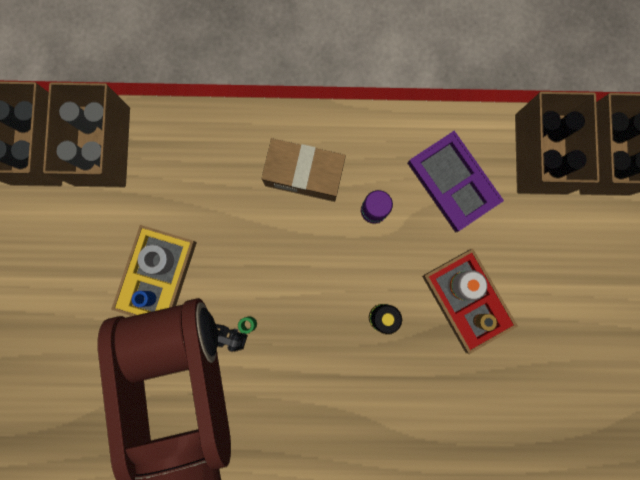

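View pics/s7.png

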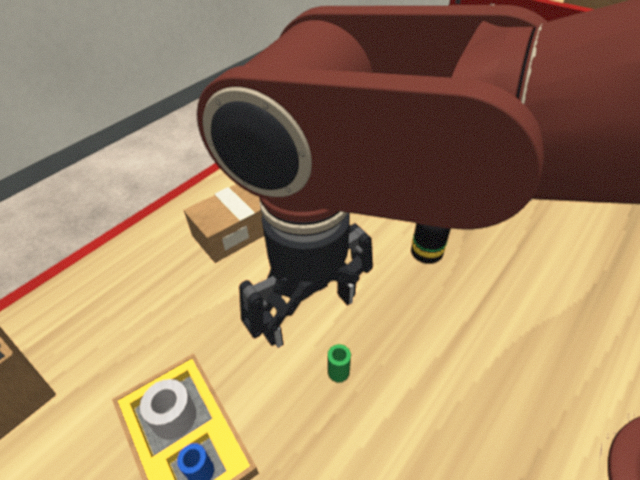

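Everything looks seated. The blue sleeve reads a few pixels off, so I'll take a closer crop.

```bash
python3 - <<'E'
from h import *
a=cv2.imread('pics/t7.png');b=cv2.imread('pics/s7.png')
A=cv2.resize(a[220:330,105:205],(400,440),interpolation=cv2.INTER_CUBIC);B=cv2.resize(b[350:480,110:260],(400,347),interpolation=cv2.INTER_CUBIC)
cv2.imwrite('pics/c8.png',np.hstack([A,np.vstack([B,np.zeros((93,400,3),np.uint8)])]))
c=blob(a[:,:,::-1].copy(),(105,150,50),(125,255,255),(125,280,165,315)); print(cen(c),cv2.boundingRect(c),ray('top',cen(c),.034).round(4))
c=blob(b[:,:,::-1].copy(),(105,150,40),(125,255,255),(170,430,225,480)); print(cen(c),cv2.boundingRect(c),ray('side',cen(c),.034).round(4))
E
```

```text
[143.21909783 298.37785589] (132, 291, 24, 16) [0.4953 0.3592 0.034 ]
[195.00411523 462.84970478] (178, 444, 35, 36) [0.4986 0.3574 0.034 ]
```

View pics/c8.png

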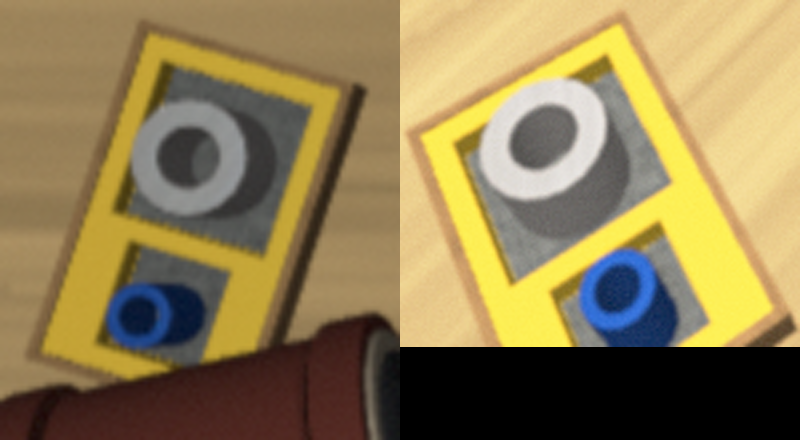

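```bash
python3 -c "
from bench import r
print(r.sign_off(), r.observe()['t'])"
```

```text
the job is handed in; nothing more can be done
the job is handed in; nothing more can be done
```

Both kits are made up, red first, and the job was handed in at about 34 s of the 102 s allowed.

- **Red tray:** the white filter is in the wide pocket and the brass adapter in the small one.
- **Yellow tray:** the steel hub is in the wide pocket and the blue sleeve in the small one.

**Final checks:**
- The last pictures show all four parts upright in their pockets, let go, with the gripper clear.
- The black filter, green sleeve, carton and both purple look-alikes sit at the same pixels as at the start.
- The force readings I took stayed below about 6 N, but I only read them at the end of each move.

**What went wrong or disagreed:**
- While carrying the adapter I overshot by 34 mm in the air. I moved back before lowering, and nothing was touched.
- The blue sleeve sits about 4 mm off its pocket centre by the top view; the side view put it on centre, but that outline was cut off at the picture's edge. Either way it is within the 11 mm of clearance.
- When I lowered the sleeve, the force showed no clear contact with the floor. I judged it seated from its height and let it go there; the pictures afterwards show it standing.

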